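Set and lock the grinder's adjusting spindle

TASK

Turn the grinder's black T-bar until it lies in line with the two red marks, let go of it, then run the brass hexagonal lock nut down (clockwise from above) onto the washer and tighten it firmly, to about 0.6 newton metres, so that the setting is locked. Do not overtighten, leave the bar in line with the marks, and leave the things standing round the grinder where they are.

Things in the scene. Friction and masses are not known exactly. Their poses are not given: they have to be found in the camera images.
- grinder: grey round grinder base bolted to the worktop, flange 130 mm across, flat top 50 mm above the worktop. Origin: centre of its underside, z up; the spindle stands upright on its z axis. Two red marks on its top, 25 to 43 mm from the axis, lie along its x axis, one at -x, one at +x. A neck 31 mm across rises from its top and carries the washer
- spindle: steel spindle, 20 mm thick; on top a black T-bar, 30 mm long along its own x, 10 mm thick, 110 to 130 mm above the worktop. Origin: on the axis at worktop height. Does not rise or sink; starts 0.5 to 1.3 rad anticlockwise (from above) of the marks; either end may point to either mark; needs 0.5 N m to turn, stays where left. The nut rides round with it
- lock_nut: brass hexagonal nut on the spindle below the bar, 40 mm across flats, 46 over corners, 20 high. Origin: on the axis in its underside; a flat faces its own x and every 60 degrees on. Clockwise lowers it 2.5 mm per rad, easily (0.1 N m) for 0.7 to 3.7 rad to the washer, then torque climbs 1.2 N m per rad. Its hexagon is rubber-cushioned: gives 0.4 rad per N m, springs back. 23 mm clear below
- washer: steel washer on the neck, 33 mm across, 5.6 to 10.4 mm thick: the thickness changes from start to start and is not told. Origin: centre of its underside, 68 mm above the worktop. The nut clamps it with about 30, 60 and 130 N at 0.35, 0.6 and 1.2 N m of tightening
- salt_shaker: salt shaker, 44 mm across, 90 mm high, a bystander standing beside the grinder; origin: centre of its underside
- red_jar: spice jar with red cap, 45 mm across, 106 mm high, a bystander standing beside the grinder; origin: centre of its underside
- tomato: red tomato, 58 mm across, 62 mm high, a bystander standing beside the grinder; origin: centre of its underside
Mind the look-alikes: they are no part of the job. Several things have the shape of the grinder; the one meant has the colours described above.

How it is judged (in metres and radians):
On the way, in this order (a step that is already met when the one before it is completed fails the run):
1. the T-bar is in line with the red marks (within 0.12 rad), released (angle between the x axis of spindle and the x axis of grinder, either way round below 0.12 rad and contact force between the fingers and spindle below 0.1 N and contact force between lock_nut and washer below 1 N), for 0.2 s.
2. the nut is tight on the washer (clamping force over 30 N) (contact force between lock_nut and washer above 30 N), for 0.2 s.
At the end, for the whole second after the job is handed in: the nut stays clamped on the washer by itself with more than 30 N (about 0.35 N m of tightening), at rest, and the T-bar is in line with the red marks within 0.16 rad (9 degrees) (angle between the x axis of spindle and the x axis of grinder, either way round below 0.16 rad and contact force between lock_nut and washer above 30 N and angular speed of lock_nut below 0.05 rad/s); the robot touches nothing.
It fails at once if the nut is overtightened (clamping force over 130 N, about 1.2 N m) (contact force between lock_nut and washer above 130 N).
It fails at once if the salt shaker is moved more than 30 mm or tipped over (distance of salt_shaker from where it was at the start of the episode above 0.03 m or angle between salt_shaker's own z axis and vertical above 0.6 rad).
It fails at once if the red-capped spice jar is moved more than 30 mm or tipped over (distance of red_jar from where it was at the start of the episode above 0.03 m or angle between red_jar's own z axis and vertical above 0.6 rad).
It fails at once if the tomato is moved more than 30 mm or tipped over (distance of tomato from where it was at the start of the episode above 0.03 m or angle between tomato's own z axis and vertical above 0.6 rad).
It also fails if it takes over 72 s, if anything falls off the work surface, if the arm or the gripper's body presses on something with over 40 N, if the wrist force passes 120 N, or if a joint passes its speed limit or range.

ROBOT

A 6-joint arm with a two-finger parallel gripper is mounted at the origin on a cart in front of the work surface, level with it; the furniture and walls round the work are solid. World frame = base frame: x ahead of the robot, y to its left, z up, the work surface at z = 0. Lengths are in mm, angles in rad, forces in N, time in s.
With the tool pointing down it reaches from about 250 to 725 mm from the base axis. Payload 4 kg.
Tool frame: the origin (TCP) lies on the centre line of the jaws, within the pads' length; the fingertips stand 8 mm ahead of it and the grasp point (between the pads) lies 11 mm behind it; z points along the fingers, y is the line along which they close (so a half turn about z gives the same grasp; the last joint's range is limited). The gripper opens to 85 mm and grips with 20 to 120 N. Pads are 22 mm wide; open, the fingers measure 114 mm over their backs; the gripper's body (76 mm by 85 mm) begins 54 mm behind the grasp point. The pads swing forward as they close: fully open they stand 13 mm farther back than shut.
Start: joints at [-1.224, 0.241, 0.005, 1.335, 0, 1.571], TCP at [169.943, -470.233, 239.306] pointing down, gripper open.
Joint ranges: [-2.72, 2.72], [-1.05, 1.87], [-1.09, 1.28], [-1.99, 2.15], [-1.42, 1.44], [-3.14, 3.14]. Speed limits (rad/s): [2.79, 2.79, 3.14, 3.14, 3.14, 3.14].

INTERFACE

Orientations are given as a unit quaternion [w, x, y, z].
In Python, from bench import r gives the robot as it stands.
- The arm moves only by the tool carry_out, never from a script. Its argument "increments" is a list that holds one entry, the list of rows, each a list of 7 numbers: the turn, a rotation vector about the tool's x, y, z in degrees, then the shift along the tool's x, y, z in cm, then the closure, from -1 (fully open) to 1 (shut), so that 0 is half open. A call has 1 to 12 rows; each row is the pose to reach, as a shift and turn from the pose commanded when the call began, along the tool's axes at that moment; what a row does not reach only later rows make up. A row lasts 1/10 s, in which the tool goes at most 50 mm and 8.59 degrees, less where a joint would pass 70% of its speed; a pose out of reach is approached as far as the arm can. A call with a gripper value outside its range is refused whole. The fingers move at their own pace and stop on an object; "newtons" is the grip in N (left out, the last holds). Time passes only in rows, so rows that repeat a pose let the fingers close. It gives the time, the measured TCP pose, the force, the opening and the grip force at its end, in the units of the state.
- r.get_state(): the state, without advancing time (a new reading comes with each control period).
- r.snapshot(name): name is "scene" or "side" or "wrist"; returns a dict with "color" (384x512x3 uint8, red, green, blue), "depth" (384x512 float32, mm along the optical axis (not along the pixel's ray), 0 where there is no reading), "K" (3x3 intrinsics, pixels), "k1" (the pictures are not rectified: a ray, as slopes to the right and down, at radius r is drawn at 1 + k1 r^2 times it, then the intrinsics apply), "eye" and "orientation" of the camera in the world; the wrist camera has in their place "tool_from_camera" (4x4, takes a point from camera to tool coordinates, whose origin is the TCP and whose axes are the flange's). Camera axes: x right, y down, z forward; pixel columns grow to the right and rows downward; lengths in mm; the calibration is good to about 2 mm. A picture is of the moment at which its call begins: read the wrist's pose just before it.
- r.finish_job(): hands the job in; it is judged then, once.
The state is a dict: "clock": time; "joint_positions": joint angles; "qvel": joint speeds; "joint_efforts": joint torques, N m; "ee_pos": TCP position; "eef_rot": TCP orientation; "ft_force": force on the tool from outside, world axes, zero at the start; "moment": the same for the moment, N m; "width": finger opening in mm; "gripper_force": force on a finger pad.
Only numpy, scipy, OpenCV 4.12 (cv2) and the standard library are available. Lean on these libraries where they do the work, as an engineer would, in place of code of your own. Each camera call takes 0.05 s, during which the arm holds its last target. There are 200 camera calls.

## Working session

There is one attempt and no reset: what is moved stays moved. The work goes in short steps, Python scripts to look and compute and a tool call to move; the robot and the scene stay as the last step left them, time stands still between calls to the robot, and variables do not carry over. Pictures are saved under pics/ and viewed, at most 10 in all, crops included, and the job is handed in when it is done.

Besides the shell and the picture viewer there is one more tool, called after ">>>" in YAML: its name, and indented under it one key for each argument. carry_out: Moves the arm, as the interface text tells. Its arguments: {"type":"object","properties":{"increments":{"type":"array"},"newtons":{"type":"number"}},"required":["increments"]}

```bash
mkdir -p pics; ls; cat > h.py <<'E'
import numpy as np, cv2
from scipy.spatial.transform import Rotation as R
from bench import r
def q2m(q): return R.from_quat([q[1],q[2],q[3],q[0]]).as_matrix()
def snap(n):
    s=r.get_state(); d=r.snapshot(n)
    if n=="wrist":
        T=np.eye(4);T[:3,:3]=q2m(s["eef_rot"]);T[:3,3]=s["ee_pos"]
        d["T"]=T@np.array(d["tool_from_camera"])
    else:
        T=np.eye(4);o=np.array(d["orientation"]);T[:3,:3]=q2m(o) if o.size==4 else o;T[:3,3]=d["eye"];d["T"]=T
    return d
def rays(d,uv):
    K=np.array(d["K"]);uv=np.asarray(uv,float).reshape(-1,1,2)
    p=cv2.undistortPoints(uv,K,np.array([d["k1"],0,0,0,0.])).reshape(-1,2)
    return np.c_[p,np.ones(len(p))]@d["T"][:3,:3].T
def onplane(d,uv,z):
    v=rays(d,uv);o=d["T"][:3,3];return o+v*((z-o[2])/v[:,2])[:,None]
def cloud(d):
    h,w=d["depth"].shape;u,v=np.meshgrid(np.arange(w),np.arange(h))
    P=d["T"][:3,3]+rays(d,np.c_[u.ravel(),v.ravel()])*d["depth"].ravel()[:,None]
    return P.reshape(h,w,3)
def save(d,f): cv2.imwrite("pics/"+f,d["color"][:,:,::-1])
E
python3 - <<'E'
from h import *
import json
a=snap("scene");b=snap("side");c=snap("wrist")
for n,d in zip("abc",(a,b,c)): print(n,d["T"].round(2).tolist(),np.array(d["K"]).tolist(),d["k1"])
save(a,"scene.png")
cv2.imwrite("pics/both.png",cv2.resize(np.hstack([b["color"],c["color"]])[:,:,::-1],(800,300)))
print(r.get_state())
E
```

```text
pics
a [[0.66, -0.35, 0.66, -51.65], [-0.75, -0.34, 0.57, -451.77], [0.02, -0.87, -0.48, 490.6], [0.0, 0.0, 0.0, 1.0]] [[382.3955119819255, 0.0, 250.96744234305618], [0.0, 382.3955119819255, 184.74615500283832], [0.0, 0.0, 1.0]] -0.09706305014753137
b [[-0.89, -0.24, 0.38, 227.03], [-0.45, 0.46, -0.77, 696.53], [0.0, -0.86, -0.52, 508.49], [0.0, 0.0, 0.0, 1.0]] [[428.29584220046246, 0.0, 253.2987735903896], [0.0, 428.29584220046246, 189.9717412437087], [0.0, 0.0, 1.0]] -0.07951355971897531
c [[0.34, -0.9, -0.28, 241.17], [-0.94, -0.32, -0.1, -444.74], [-0.0, 0.3, -0.96, 372.75], [0.0, 0.0, 0.0, 1.0]] [[315.1247263827358, 0.0, 254.90098345805953], [0.0, 315.1247263827358, 189.25351128584794], [0.0, 0.0, 1.0]] -0.05644465110076033
{'clock': 0.15, 'joint_positions': array([-1.22402930e+00,  2.41235936e-01,  4.07017742e-03,  1.33519991e+00,
       -1.43827647e-05,  1.57082588e+00]), 'qvel': array([-0.00013155, -0.00191981,  0.00524582,  0.00058668,  0.00016323,
       -0.00023858]), 'joint_efforts': array([ 2.30200130e-04, -3.72634006e+01,  2.52638698e+01,  1.24067918e-02,
       -7.80756204e-05, -1.34226377e-05]), 'ee_pos': array([ 169.77301319, -469.81758048,  238.63337506]), 'eef_rot': array([-7.71663647e-04,  9.85008941e-01,  1.72501511e-01, -1.42463386e-04]), 'ft_force': array([-0.45106446,  1.37587531,  0.41731586]), 'moment': array([-0.00948992, -0.02749278,  0.01019382]), 'gripper_force': 0.0, 'width': 85.16926936723033}
```

View pics/scene.png

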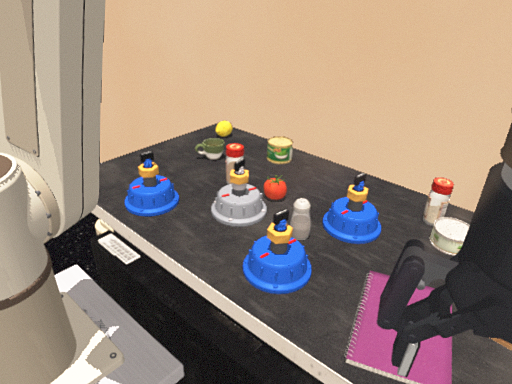

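View pics/both.png

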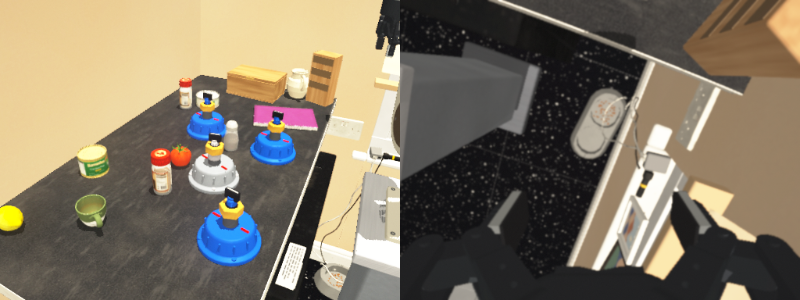

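The scene shows the grey grinder at about (239,203), with the jar at (235,157), tomato at (275,188) and salt shaker at (301,218). The other grinders are blue look-alikes. In the side view the grinder is at about (274,218).

```bash
python3 - <<'E'
from h import *
def mask(d,lo,hi): return cv2.inRange(cv2.cvtColor(d["color"],cv2.COLOR_RGB2HSV),lo,hi)>0
a=snap("scene");b=snap("side")
for n,d,box in (("scene",a,(205,272,155,225)),("side",b,(235,310,165,250))):
    P=cloud(d);hsv=cv2.cvtColor(d["color"],cv2.COLOR_RGB2HSV)
    H,S,V=hsv[...,0],hsv[...,1],hsv[...,2]
    bx=np.zeros(H.shape,bool);bx[box[2]:box[3],box[0]:box[1]]=1
    red=((H<8)|(H>172))&(S>120)&(V>90); yel=(H>15)&(H<32)&(S>110)&(V>90); grey=(S<40)&(V>100)
    for nm,m in (("yel",yel&bx),("grey",grey&bx),("redmark",red&bx&(abs(P[...,2]-50)<6))):
        k,l,st,c=cv2.connectedComponentsWithStats(m.astype(np.uint8))
        for i in range(1,k):
            if st[i,4]<6: continue
            q=P[l==i]; print(n,nm,st[i].tolist(),c[i].round(1),"med",np.median(q,0).round(),"zr",np.percentile(q[:,2],[2,98]).round(),"on50",onplane(d,c[i],50).round(1))
    # by z: everything high, in world clusters
# merged map of occupied cells
A=np.vstack([cloud(d).reshape(-1,3)[d["depth"].ravel()>0] for d in (a,b)])
C=cloud(b)[217-25:230,275];
m=(abs(A[:,2]-50)<3); 
np.save("A.npy",A)
g=A[(A[:,2]>25)&(A[:,2]<140)&(A[:,0]>200)&(A[:,0]<800)&(abs(A[:,1])<500)]
I=np.zeros((100,60),np.uint8); ij=((g[:,[1,0]]-[-500,200])/10).astype(int)
np.maximum.at(I,(ij[:,0],ij[:,1]),g[:,2].astype(np.uint8))
k,l,st,c=cv2.connectedComponentsWithStats((I>0).astype(np.uint8))
for i in range(1,k):
    if st[i,4]>5: print("blob x",200+c[i][0]*10+5,"y",-500+c[i][1]*10+5,"wh",st[i,2:4],"zmax",I[l==i].max())
E
```

```text
scene yel [267, 157, 5, 5, 12] [269.1 159.2] med [765. 179.   7.] zr [ 3. 12.] on50 [[693.7 124.1  50. ]]
scene yel [230, 169, 19, 16, 206] [238.9 177.1] med [492.  50.  98.] zr [  3. 105.] on50 [[560.7 112.3  50. ]]
scene grey [206, 155, 15, 4, 47] [212.9 156.2] med [655. 305.  13.] zr [ 3. 19.] on50 [[601.1 247.   50. ]]
scene grey [226, 156, 18, 8, 71] [234.1 159.1] med [574. 145.  82.] zr [  2. 348.] on50 [[627.9 192.2  50. ]]
scene grey [235, 166, 9, 8, 41] [240.1 170.2] med [502.  53. 110.] zr [  3. 118.] on50 [[590.4 135.5  50. ]]
scene grey [211, 181, 56, 44, 1777] [238.5 205.6] med [478.  36.  36.] zr [ 3. 74.] on50 [[463.6  23.3  50. ]]
scene redmark [265, 179, 7, 7, 23] [268.3 182.3] med [594.  47.  47.] zr [44. 49.] on50 [[590.1  42.9  50. ]]
scene redmark [249, 187, 7, 4, 12] [251.8 188.5] med [535.  47.  54.] zr [52. 55.] on50 [[540.1  51.7  50. ]]
scene redmark [222, 194, 7, 3, 14] [225.  194.9] med [472.  72.  54.] zr [53. 55.] on50 [[475.9  76.2  50. ]]
side yel [263, 180, 24, 20, 318] [274.3 190.4] med [494.  72.  97.] zr [  2. 104.] on50 [[5.269e+02 1.000e-01 5.000
[... 820 characters left out ...]
 [21  3] zmax 89
blob x 733.7735849056604 y -344.2452830188679 wh [13 14] zmax 109
blob x 626.6037735849056 y -165.8490566037736 wh [11 12] zmax 133
blob x 400.7142857142857 y -130.44642857142856 wh [12 12] zmax 132
blob x 515.9090909090909 y -99.09090909090907 wh [5 6] zmax 92
blob x 499.01785714285717 y 60.178571428571445 wh [12 12] zmax 133
blob x 609.8484848484849 y 38.93939393939388 wh [6 7] zmax 64
blob x 592.8571428571429 y 160.0 wh [6 6] zmax 110
blob x 778.6363636363636 y 170.4545454545455 wh [5 8] zmax 61
blob x 385.8181818181818 y 239.27272727272725 wh [11 12] zmax 133
blob x 663.6046511627908 y 321.7441860465117 wh [10  8] zmax 52
blob x 788.3333333333334 y 420.0 wh [3 6] zmax 51
```

>>> carry_out:
  increments:
    - [[0,0,0,49.4,-38.6,-2,-1],[0,0,0,49.4,-38.6,-2,-1],[0,0,0,49.4,-38.6,-2,-1],[0,0,0,49.4,-38.6,-2,-1],[0,0,0,49.4,-38.6,-2,-1],[0,0,0,49.4,-38.6,-2,-1],[0,0,0,49.4,-38.6,-2,-1],[0,0,0,49.4,-38.6,-2,-1],[0,0,0,49.4,-38.6,-2,-1],[0,0,0,49.4,-38.6,-2,-1],[0,0,0,49.4,-38.6,-2,-1],[0,0,0,49.4,-38.6,-2,-1]]

```text
clock: 1.45
ee_pos: [489.6, 39.7, 258.6]
eef_rot: [0.0, 0.985, 0.173, 0.0]
ft_force: [0.4, -1.5, 1.3]
width: 85.5
gripper_force: 0.0
```

```bash
python3 - <<'E'
from h import *
d=snap("wrist"); s=r.get_state(); print(s["ee_pos"],s["clock"],s["joint_positions"])
save(d,"w1.png")
E
```

```text
[493.51773108  45.79195737 258.15839752] 1.5 [0.08960501 0.22115589 0.02889836 1.37423332 0.00489254 2.87760625]
```

View pics/w1.png

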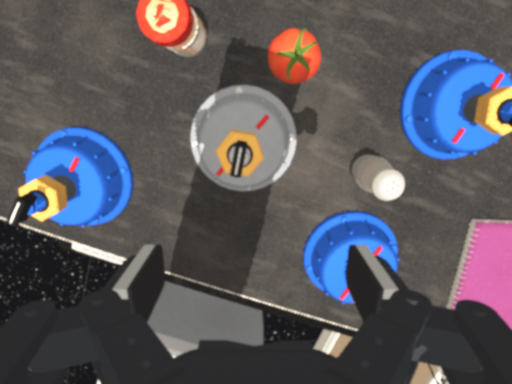

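The wrist view shows the grey grinder at (243,138). Its red marks are at (263,122) and (221,170), the brass nut at (240,155), and the black bar runs nearly along tool x at (240,158).

```bash
cat >> h.py <<'E'
def look(d,c=(503,61)):
    P=cloud(d);hsv=cv2.cvtColor(d["color"],cv2.COLOR_RGB2HSV);H,S,V=[hsv[...,i] for i in range(3)]
    near=np.hypot(P[...,0]-c[0],P[...,1]-c[1])<70
    out={}
    bar=near&(P[...,2]>120)&(P[...,2]<145)&(d["depth"]>0)
    uv=np.argwhere(bar)[:,::-1]; q=onplane(d,uv,130)[:,:2]
    (cx,cy),(w,h),ang=cv2.minAreaRect(q.astype(np.float32))
    e=np.linalg.eigh(np.cov(q.T))[1][:,1]
    out["bar"]=dict(n=len(uv),rect=np.round([cx,cy,w,h],1),yaw=round(float(np.arctan(e[1]/e[0])),3),mean=q.mean(0).round(1),z=np.round(np.percentile(P[bar][:,2],[10,50,90]),1),uv=uv.mean(0).round(1))
    red=near&((H<8)|(H>172))&(S>120)&(V>80)&(P[...,2]<62)&(P[...,2]>40)
    k,l,st,cc=cv2.connectedComponentsWithStats(red.astype(np.uint8))
    i=np.argsort(-st[1:,4])[:2]+1; m=onplane(d,cc[i],50)[:,:2]; v=m[1]-m[0]
    out["marks"]=dict(m=m.round(1).tolist(),mid=m.mean(0).round(1),sep=np.linalg.norm(v).round(1),yaw=round(float(np.arctan(v[1]/v[0])),3),n=st[i,4],z=[P[l==j][:,2].mean().round(1) for j in i],uv=cc[i].round(1).tolist())
    yel=near&(H>12)&(H<34)&(S>100)&(V>80)&(P[...,2]>65)
    q=P[yel]; zt=np.percentile(q[:,2],90); top=q[q[:,2]>zt-4]
    (cx,cy),rad=cv2.minEnclosingCircle(onplane(d,np.argwhere(yel)[:,::-1],zt)[:,:2].astype(np.float32))
    hull=cv2.convexHull(top[:,:2].astype(np.float32)); ap=cv2.approxPolyDP(hull,4,True)[:,0]
    ed=np.roll(ap,-1,0)-ap; L=np.hypot(*ed.T); ph=np.arctan2(ed[:,1],ed[:,0])
    nut=np.angle(np.sum(L*np.exp(6j*(ph))))/6
    out["nut"]=dict(zt=round(float(zt),1),c=np.round([cx,cy,rad],1),flat_dir_mod60=round(float(nut),3),edges=L.round(),deg=np.degrees(ph).round())
    return out
E
python3 - <<'E'
from h import *
d=snap("wrist"); 
for k,v in look(d).items(): print(k,v)
print(r.get_state()["ee_pos"])
import pickle;pickle.dump(d,open("w1.pkl","wb"))
E
```

```text
bar {'n': 404, 'rect': array([504.3,  60.2,  30.9,   9.9]), 'yaw': 0.14, 'mean': array([504.5,  60.2]), 'z': array([128.3, 129.5, 130.6]), 'uv': array([243.7, 166.7])}
marks {'m': [[535.4, 47.7], [467.6, 73.4]], 'mid': array([501.5,  60.5]), 'sep': np.float64(72.5), 'yaw': -0.363, 'n': array([66, 32], dtype=int32), 'z': [np.float64(52.7), np.float64(52.7)], 'uv': [[267.1, 128.0], [224.3, 177.2]]}
nut {'zt': 102.7, 'c': array([514.6,  57.2, 234.6]), 'flat_dir_mod60': -0.343, 'edges': array([64., 24., 21., 22., 65.], dtype=float32), 'deg': array([ 170., -140.,  -78.,  -20.,   30.], dtype=float32)}
[491.3905836   42.47929066 257.82166627]
```

>>> carry_out:
  increments:
    - [[0,0,-90,1.7,-1.3,0,-1],[0,0,-90,1.7,-1.3,0,-1],[0,0,-90,1.7,-1.3,0,-1],[0,0,-90,1.7,-1.3,0,-1],[0,0,-90,1.7,-1.3,0,-1],[0,0,-90,1.7,-1.3,0,-1],[0,0,-90,1.7,-1.3,0,-1],[0,0,-90,1.7,-1.3,0,-1],[0,0,-90,1.7,-1.3,0,-1],[0,0,-90,1.7,-1.3,0,-1],[0,0,-90,1.7,-1.3,0,-1]]

```text
clock: 2.65
ee_pos: [500.0, 55.0, 258.3]
eef_rot: [-0.0, 0.573, 0.82, -0.0]
ft_force: [0.3, 1.0, 0.5]
width: 85.5
gripper_force: 0.0
```

>>> carry_out:
  increments:
    - [[0,0,-78,0,0,0,-1],[0,0,-78,0,0,0,-1],[0,0,-78,0,0,0,-1],[0,0,-78,0,0,0,-1],[0,0,-78,0,0,0,-1],[0,0,-78,0,0,0,-1],[0,0,-78,0,0,0,-1],[0,0,-78,0,0,0,-1],[0,0,-78,0,0,0,-1],[0,0,-78,0,0,0,-1],[0,0,-78,0,0,0,-1],[0,0,-78,0,0,0,-1]]

```text
clock: 3.85
ee_pos: [500.3, 55.4, 258.4]
eef_rot: [-0.0, -0.067, 0.998, -0.0]
ft_force: [-0.4, -0.4, 0.5]
width: 85.2
gripper_force: 0.0
```

```bash
python3 - <<'E'
from h import *
import pickle
d=snap("wrist"); o=pickle.load(open("w1.pkl","rb"))
L=look(d); M=look(o)
for k,v in L.items(): print(k,v)
def tri(u1,u2):
    o1,o2=o["T"][:3,3],d["T"][:3,3];v1,v2=rays(o,u1)[0],rays(d,u2)[0]
    t=np.linalg.lstsq(np.c_[v1,-v2],o2-o1,rcond=None)[0];p,q=o1+t[0]*v1,o2+t[1]*v2
    return ((p+q)/2).round(1),np.linalg.norm(p-q).round(1)
print("bar tri",tri(M["bar"]["uv"],L["bar"]["uv"]))
A,B=M["marks"]["m"],L["marks"]["m"]
for i in (0,1):
    j=int(np.argmin([np.hypot(*np.subtract(A[i],b)) for b in B])); print("mark tri",tri(M["marks"]["uv"][i],L["marks"]["uv"][j]))
s=r.get_state();print(s["clock"],s["ee_pos"],s["joint_positions"][5],R.from_matrix(q2m(s["eef_rot"])).as_matrix()[:,0],s["ft_force"],s["moment"])
save(d,"w2.png");cv2.imwrite("pics/w2c.png",cv2.resize(d["color"][60:300,130:430,::-1],None,fx=2,fy=2))
E
```

```text
bar {'n': 382, 'rect': array([502.3,  59.3,  30.8,   9.5]), 'yaw': 0.135, 'mean': array([502. ,  58.9]), 'z': array([128.1, 129.6, 130.6]), 'uv': array([259.1, 184.8])}
marks {'m': [[471.7, 71.7], [539.8, 45.9]], 'mid': array([505.7,  58.8]), 'sep': np.float64(72.9), 'yaw': -0.362, 'n': array([65, 26], dtype=int32), 'z': [np.float64(52.5), np.float64(52.5)], 'uv': [[273.7, 139.2], [242.3, 195.2]]}
nut {'zt': 102.6, 'c': array([608.9, 189.5, 191.8]), 'flat_dir_mod60': -0.242, 'edges': array([23., 70., 58., 23., 21.], dtype=float32), 'deg': array([  37.,  105., -114.,  -79.,  -20.], dtype=float32)}
bar tri (array([503.4,  59.6, 124.5]), np.float64(0.8))
mark tri (array([536.4,  47.1,  59.6]), np.float64(2.6))
mark tri (array([470.3,  72.2,  59. ]), np.float64(2.3))
3.9 [500.34815354  55.44905786 258.44341101] -0.025145004329665165 [-9.90828446e-01 -1.35125816e-01  6.71400265e-05] [0.44606985 0.17939532 0.31550522] [ 0.06225418  0.01435304 -0.03600008]
```

View pics/w2c.png

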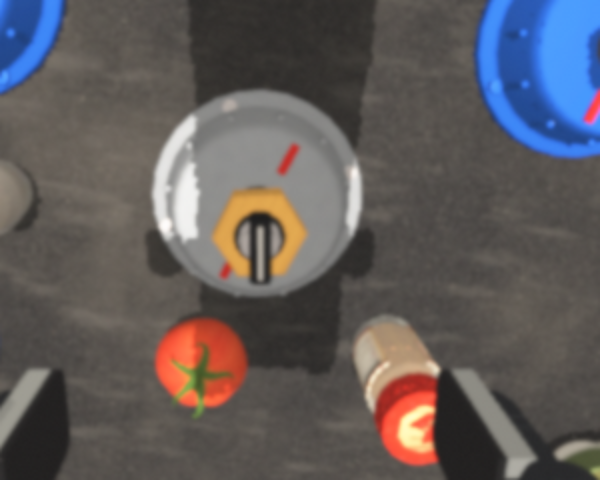

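The close view shows the bar vertical in the crop at (260,247), along tool x. The nut is centred at about (259,232) with flats facing along the bar, and the marks are at (289,159) and (226,270). Next I grip the bar.

>>> carry_out:
  increments:
    - [[0,0,0,-0.36,0.41,5,-0.5],[0,0,0,-0.36,0.41,10,-0.3],[0,0,0,-0.36,0.41,13.7,-0.2],[0,0,0,-0.36,0.41,13.7,-0.2],[0,0,0,-0.36,0.41,13.7,0.2],[0,0,0,-0.36,0.41,13.7,0.5],[0,0,0,-0.36,0.41,13.7,1],[0,0,0,-0.36,0.41,13.7,1],[0,0,0,-0.36,0.41,13.7,1],[0,0,0,-0.36,0.41,13.7,1]]
  newtons: 60

```text
clock: 4.9
ee_pos: [505.7, 60.3, 124.5]
eef_rot: [0.003, -0.069, 0.998, 0.0]
ft_force: [0.1, -0.0, 5.3]
width: 8.2
gripper_force: 62.8
```

>>> carry_out:
  increments:
    - [[0,0,5,0,0,0,1],[0,0,10,0,0,0,1],[0,0,15,0,0,0,1],[0,0,20,0,0,0,1],[0,0,25,0,0,0,1],[0,0,27,0,0,0,1],[0,0,27,0,0,0,1],[0,0,27,0,0,0,1],[0,0,27,0,0,0,1]]

```text
clock: 5.8
ee_pos: [505.7, 59.2, 124.5]
eef_rot: [0.003, 0.166, 0.986, -0.001]
ft_force: [-0.6, -3.7, 7.1]
width: 8.0
gripper_force: 63.6
```

```bash
python3 - <<'E'
from h import *
s=r.get_state();x=q2m(s["eef_rot"])[:,0];print(s["clock"],s["ee_pos"],np.arctan(x[1]/x[0]),s["ft_force"],s["moment"],s["width"],s["joint_positions"])
E
```

```text
5.8 [505.65423909  59.16532628 124.53745677] -0.33386251949161294 [-0.60595689 -3.70698173  7.09079039] [-0.82949747  0.14960921  0.41530008] 8.036301835859504 [ 0.11818053  0.33431967 -0.17906424  1.0514537  -0.00293347  0.45203443]
```

>>> carry_out:
  increments:
    - [[0,0,0,0,0,0,0],[0,0,0,0,0,0,-0.5],[0,0,0,0,0,0,-1],[0,0,0,0,0,-5,-1],[0,0,0,0,0,-10,-1],[0,0,0,0,0,-12,-1],[0,0,-75,0,0,-12,-1],[0,0,-75,0,0,-12,-1],[0,0,-75,0,0,-12,-1],[0,0,-75,0,0,-12,-1],[0,0,-75,0,0,-12,-1],[0,0,-75,0,0,-12,-1]]

```text
clock: 7.0
ee_pos: [503.1, 60.3, 241.1]
eef_rot: [-0.001, -0.282, 0.959, 0.0]
ft_force: [0.1, 0.7, -0.4]
width: 85.6
gripper_force: 0.0
```

>>> carry_out:
  increments:
    - [[0,0,-96,0,0,0,-1],[0,0,-96,0,0,0,-1],[0,0,-96,0,0,0,-1],[0,0,-96,0,0,0,-1],[0,0,-96,0,0,0,-1],[0,0,-96,0,0,0,-1],[0,0,-96,0,0,0,-1],[0,0,-96,0,0,0,-1],[0,0,-96,0,0,0,-1],[0,0,-96,0,0,0,-1],[0,0,-96,0,0,0,-1],[0,0,-96,0,0,0,-1]]

```text
clock: 8.2
ee_pos: [503.2, 60.3, 241.1]
eef_rot: [0.0, 0.901, -0.434, -0.0]
ft_force: [0.3, -0.3, -0.1]
width: 85.6
gripper_force: 0.0
```

```bash
python3 - <<'E'
from h import *
d=snap("wrist"); L=look(d,(503,60))
for k in ("bar","marks"): print(k,L[k])
s=r.get_state();x=q2m(s["eef_rot"])[:,0];print(s["clock"],s["ee_pos"],np.arctan2(x[1],x[0]),s["joint_positions"][5])
# nut hexagon: largest yellow component near axis, project on nut top plane
hsv=cv2.cvtColor(d["color"],cv2.COLOR_RGB2HSV);H,S,V=[hsv[...,i] for i in range(3)]
P=cloud(d);near=np.hypot(P[...,0]-503,P[...,1]-60)<45
y=(near&(H>12)&(H<34)&(S>90)&(V>60)).astype(np.uint8)
k,l,st,c=cv2.connectedComponentsWithStats(y);i=1+np.argmax(st[1:,4]);z=P[...,2][l==i];print(np.percentile(z,[5,25,50,75,95]),st[i])
for zt in (100,):
    h=cv2.convexHull(onplane(d,np.argwhere((l==i)&(P[...,2]>97))[:,::-1],zt)[:,:2].astype(np.float32))
    ap=cv2.approxPolyDP(h,3,True)[:,0];e=np.roll(ap,-1,0)-ap;print(ap.round(1).tolist(),np.hypot(*e.T).round(1),np.degrees(np.arctan2(e[:,1],e[:,0])).round(1))
cv2.imwrite("pics/w3c.png",cv2.resize(d["color"][60:300,130:430,::-1],None,fx=2,fy=2))
E
```

```text
bar {'n': 480, 'rect': array([504.6,  58.8,  11. ,  30.8]), 'yaw': -0.339, 'mean': array([504.9,  58.7]), 'z': array([126.1, 129.4, 130.6]), 'uv': array([254.6, 186.4])}
marks {'m': [[535.4, 47.8], [467.1, 73.7]], 'mid': array([501.2,  60.8]), 'sep': np.float64(73.1), 'yaw': -0.363, 'n': array([73, 26], dtype=int32), 'z': [np.float64(52.5), np.float64(52.5)], 'uv': [[238.1, 138.6], [273.3, 196.4]]}
8.25 [503.20454863  60.30726894 241.12908987] -0.9002593241435726 -2.122132382074558
[ 88.89977437 100.61210964 101.40256851 102.04651064 115.54491429] [ 232  151   47   51 1174]
[[525.9000244140625, 64.80000305175781], [510.1000061035156, 81.0999984741211], [488.1000061035156, 74.80000305175781], [481.79998779296875, 54.900001525878906], [499.3999938964844, 37.900001525878906], [519.7999877929688, 43.70000076293945]] [22.7 22.9 20.9 24.5 21.2 22. ] [ 134.2 -164.  -107.7  -44.1   15.9   73.7]
```

View pics/w3c.png

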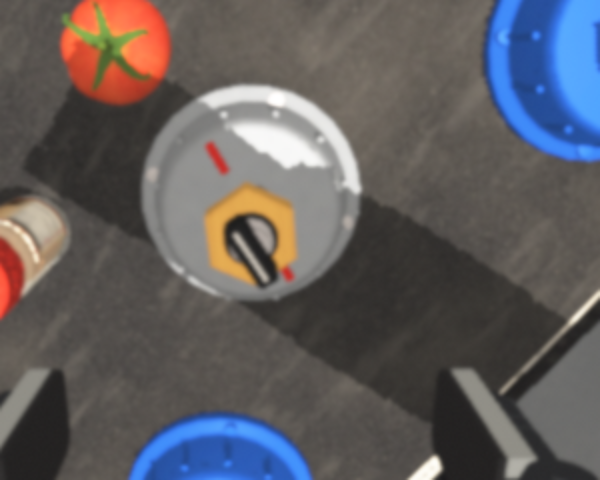

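The bar now lies within 0.03 rad of the marks. The nut flats are about 6° off the tool, so I correct that, descend and grip the nut.

>>> carry_out:
  increments:
    - [[0,0,-6,0,0,5,-1],[0,0,-6,0,0,10,-1],[0,0,-6,0,0,14,-1],[0,0,-6,0,0,16,-1],[0,0,-6,0,0,16,-0.6],[0,0,-6,0,0,16,-0.3],[0,0,-6,0,0,16,0.3],[0,0,-6,0,0,16,0.5],[0,0,-6,0,0,16,0.5]]
  newtons: 70

```text
clock: 9.15
ee_pos: [503.9, 59.2, 83.7]
eef_rot: [0.001, 0.922, -0.388, 0.001]
ft_force: [-2.7, -4.0, 5.6]
width: 39.2
gripper_force: 71.9
```

```bash
cat > st.py <<'E'
from h import *
s=r.get_state();x=q2m(s["eef_rot"])[:,0];print(s["clock"],s["ee_pos"].round(1),"yaw %.3f"%np.arctan2(x[1],x[0]),s["ft_force"].round(1),s["moment"].round(3),"w",s["width"].__round__(1),s["gripper_force"],"j6 %.3f"%s["joint_positions"][5],"e6 %.3f"%s["joint_efforts"][5])
E
python3 st.py
```

```text
9.15 [503.9  59.2  83.7] yaw -0.797 [-2.7 -4.   5.6] [-0.809  0.786 -0.031] w 39.2 71.94193476811051 j6 -2.227 e6 -0.009
```

>>> carry_out:
  increments:
    - [[0,0,4,0,0,0.02,0.5],[0,0,8,0,0,0.04,0.5],[0,0,12,0,0,0.06,0.5],[0,0,16,0,0,0.08,0.5],[0,0,20,0,0,0.1,0.5],[0,0,24,0,0,0.12,0.5],[0,0,28,0,0,0.14,0.5],[0,0,32,0,0,0.16,0.5],[0,0,36,0,0,0.18,0.5],[0,0,40,0,0,0.2,0.5],[0,0,40,0,0,0.2,0.5]]

```text
clock: 10.25
ee_pos: [503.2, 58.8, 82.0]
eef_rot: [0.001, 0.733, -0.68, 0.001]
ft_force: [-6.8, -4.6, 9.2]
width: 39.2
gripper_force: 72.4
```

```bash
python3 st.py
```

```text
10.25 [503.2  58.8  82. ] yaw -1.496 [-6.8 -4.6  9.2] [-0.975  1.328  0.03 ] w 39.2 72.44817650411278 j6 -1.528 e6 0.299
```

>>> carry_out:
  increments:
    - [[0,0,4,0,0,0.02,0.5],[0,0,8,0,0,0.04,0.5],[0,0,12,0,0,0.06,0.5],[0,0,16,0,0,0.08,0.5],[0,0,20,0,0,0.1,0.5],[0,0,20,0,0,0.1,0.5]]

```text
clock: 10.85
ee_pos: [502.8, 58.9, 81.1]
eef_rot: [-0.001, -0.604, 0.797, -0.001]
ft_force: [-6.7, -5.0, 10.7]
width: 38.8
gripper_force: 72.7
```

```bash
python3 st.py
```

```text
10.85 [502.8  58.9  81.1] yaw -1.845 [-6.7 -5.  10.7] [-0.937  1.603  0.023] w 38.8 72.67398515716195 j6 -1.179 e6 0.294
```

>>> carry_out:
  increments:
    - [[0,0,4,0,0,0.02,0.5],[0,0,8,0,0,0.04,0.5],[0,0,12,0,0,0.06,0.5],[0,0,16,0,0,0.08,0.5],[0,0,20,0,0,0.1,0.5],[0,0,20,0,0,0.1,0.5]]

```text
clock: 11.45
ee_pos: [502.5, 59.1, 80.2]
eef_rot: [-0.001, -0.456, 0.89, -0.001]
ft_force: [-8.1, -3.8, 13.0]
width: 38.8
gripper_force: 72.9
```

```bash
python3 st.py
```

```text
11.45 [502.5  59.1  80.2] yaw -2.194 [-8.1 -3.8 13. ] [-0.832  1.766  0.076] w 38.8 72.88961242418736 j6 -0.830 e6 0.288
```

>>> carry_out:
  increments:
    - [[0,0,4,0,0,0.0,0.5],[0,0,8,0,0,0.02,0.5],[0,0,12,0,0,0.04,0.5],[0,0,16,0,0,0.05,0.5],[0,0,20,0,0,0.06,0.5],[0,0,20,0,0,0.06,0.5]]

```text
clock: 12.05
ee_pos: [502.2, 59.4, 79.4]
eef_rot: [-0.001, -0.295, 0.955, -0.001]
ft_force: [-7.3, -3.4, 10.3]
width: 38.8
gripper_force: 72.8
```

```bash
python3 st.py
```

```text
12.05 [502.2  59.4  79.4] yaw -2.543 [-7.3 -3.4 10.3] [-0.579  1.782  0.109] w 38.8 72.80143076553941 j6 -0.480 e6 0.289
```

>>> carry_out:
  increments:
    - [[0,0,4,0,0,0.02,0.5],[0,0,8,0,0,0.03,0.5],[0,0,12,0,0,0.05,0.5],[0,0,16,0,0,0.07,0.5],[0,0,16,0,0,0.07,0.5]]

```text
clock: 12.55
ee_pos: [502.0, 59.7, 78.7]
eef_rot: [-0.001, -0.159, 0.987, -0.0]
ft_force: [-8.2, -3.0, 11.7]
width: 38.7
gripper_force: 72.8
```

```bash
python3 st.py
```

```text
12.55 [502.   59.7  78.7] yaw -2.822 [-8.2 -3.  11.7] [-0.499  1.798  0.025] w 38.7 72.83979445695877 j6 -0.201 e6 0.286
```

>>> carry_out:
  increments:
    - [[0,0,4,0,0,0.01,0.5],[0,0,8,0,0,0.03,0.5],[0,0,12,0,0,0.05,0.5],[0,0,16,0,0,0.06,0.5],[0,0,16,0,0,0.06,0.5]]

```text
clock: 13.05
ee_pos: [502.0, 59.9, 78.0]
eef_rot: [-0.001, -0.02, 1.0, -0.0]
ft_force: [-8.8, -0.9, 11.9]
width: 39.0
gripper_force: 72.8
```

```bash
python3 st.py
```

```text
13.05 [502.   59.9  78. ] yaw -3.101 [-8.8 -0.9 11.9] [-0.372  1.819  0.052] w 39.0 72.80280926730484 j6 0.078 e6 0.286
```

>>> carry_out:
  increments:
    - [[0,0,4,0,0,0.01,0.5],[0,0,8,0,0,0.03,0.5],[0,0,12,0,0,0.05,0.5],[0,0,16,0,0,0.06,0.5],[0,0,16,0,0,0.06,0.5]]

```text
clock: 13.55
ee_pos: [502.0, 60.3, 77.3]
eef_rot: [-0.001, 0.119, 0.993, 0.0]
ft_force: [-8.4, -1.7, 11.1]
width: 38.4
gripper_force: 72.7
```

```bash
python3 st.py
```

```text
13.55 [502.   60.3  77.3] yaw 2.904 [-8.4 -1.7 11.1] [-0.159  1.759  0.016] w 38.4 72.72021970711648 j6 0.357 e6 0.286
```

>>> carry_out:
  increments:
    - [[0,0,4,0,0,0.01,0.5],[0,0,8,0,0,0.03,0.5],[0,0,12,0,0,0.05,0.5],[0,0,16,0,0,0.06,0.5],[0,0,16,0,0,0.06,0.5]]

```text
clock: 14.05
ee_pos: [502.1, 60.6, 76.7]
eef_rot: [-0.001, 0.256, 0.967, 0.0]
ft_force: [-7.8, -0.0, 11.3]
width: 38.8
gripper_force: 72.7
```

```bash
python3 st.py
```

```text
14.05 [502.1  60.6  76.7] yaw 2.625 [-7.8 -0.  11.3] [-0.026  1.746  0.192] w 38.8 72.65747164841741 j6 0.636 e6 0.410
```

Contact with the washer has begun, as joint 6 torque is rising. I continue in small steps.

>>> carry_out:
  increments:
    - [[0,0,4,0,0,0.01,0.5],[0,0,8,0,0,0.02,0.5],[0,0,12,0,0,0.02,0.5],[0,0,14,0,0,0.03,0.5],[0,0,14,0,0,0.03,0.5]]

```text
clock: 14.55
ee_pos: [502.3, 60.8, 76.5]
eef_rot: [-0.001, 0.371, 0.929, 0.0]
ft_force: [-8.0, 0.2, 12.2]
width: 38.9
gripper_force: 72.7
```

```bash
python3 st.py
```

```text
14.55 [502.3  60.8  76.5] yaw 2.382 [-8.   0.2 12.2] [0.12  1.662 0.46 ] w 38.9 72.65030041337013 j6 0.879 e6 0.611
```

>>> carry_out:
  increments:
    - [[0,0,4,0,0,0.01,0.5],[0,0,8,0,0,0.01,0.5],[0,0,12,0,0,0.01,0.5],[0,0,14,0,0,0.02,0.5],[0,0,14,0,0,0.02,0.5],[0,0,14,0,0,0.02,0.5]]

```text
clock: 15.15
ee_pos: [502.5, 61.0, 76.3]
eef_rot: [-0.0, 0.48, 0.877, 0.001]
ft_force: [-6.9, 1.4, 10.7]
width: 39.2
gripper_force: 72.6
```

```bash
python3 st.py
```

```text
15.15 [502.5  61.   76.3] yaw 2.139 [-6.9  1.4 10.7] [0.108 1.559 0.793] w 39.2 72.62973835458979 j6 1.122 e6 0.841
```

>>> carry_out:
  increments:
    - [[0,0,0,0,0,0,-0.3],[0,0,0,0,0,0,-0.8],[0,0,0,0,0,0,-1],[0,0,0,0,0,0,-1],[0,0,0,0,0,-5,-1],[0,0,0,0,0,-10,-1],[0,0,0,0,0,-16.5,-1],[0,0,0,0,0,-16.5,-1],[0,0,0,0,0,-16.5,-1]]

```text
clock: 16.05
ee_pos: [505.7, 60.4, 242.4]
eef_rot: [0.003, 0.482, 0.876, 0.002]
ft_force: [-0.5, 0.7, -0.3]
width: 85.6
gripper_force: 0.0
```

```bash
python3 st.py; python3 - <<'E'
from h import *
d=snap("wrist"); L=look(d,(503,60))
for k in ("bar","marks"): print(k,L[k])
print(L["nut"]["zt"])
cv2.imwrite("pics/w4c.png",cv2.resize(d["color"][60:300,130:430,::-1],None,fx=2,fy=2))
E
```

```text
16.05 [505.7  60.4 242.4] yaw 2.137 [-0.5  0.7 -0.3] [-0.001  0.068 -0.036] w 85.6 0.0 j6 1.124 e6 0.000
bar {'n': 487, 'rect': array([502.5,  60.8,  11.3,  31. ]), 'yaw': -0.341, 'mean': array([502.3,  60.9]), 'z': array([125.3, 129.3, 130.4]), 'uv': array([250.4, 184.6])}
marks {'m': [[471.5, 71.8], [537.9, 46.5]], 'mid': array([504.7,  59.2]), 'sep': np.float64(71.1), 'yaw': -0.363, 'n': array([73, 41], dtype=int32), 'z': [np.float64(52.5), np.float64(52.5)], 'uv': [[231.4, 139.0], [271.7, 191.4]]}
95.2
```

View pics/w4c.png

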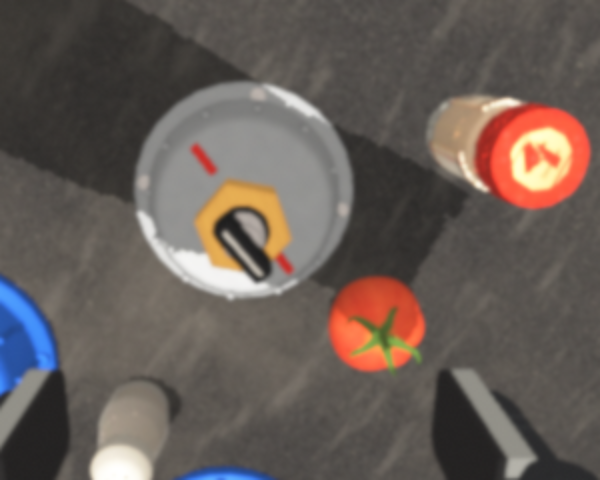

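The bar is still in line, 0.02 rad off the marks in the picture. The nut sits about 7 mm lower at (243,225), and the bystanders are upright where they stood. I am handing the job in.

```bash
python3 -c "
from bench import r
print(r.finish_job())"
```

```text
the job is handed in; nothing more can be done
None
```

The job is handed in, but no verdict came back: the T-bar is in line with the red marks (about 0.02 rad off), the lock nut was tightened to about 0.65–0.75 N m by the arm's own torque readings, and nothing standing round the grinder was disturbed.

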